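# Tighten the profile clamp to the first click

## Task

Tighten the clamp whose crank sits on a fat ribbed black clutch drum, so that it holds its aluminium profile at the set torque: turn the crank clockwise as seen from above until the clutch clicks for the first time, stop there and let go. Leave the crank of the other clamp, the one with a thin bare spindle and no drum, as it is.

Things in the scene. Friction and masses are not known exactly. Their poses are not given: they have to be found in the camera images.
- crank_grip (a point): Middle of the upright round grip (22 mm across, 45 mm tall) on the end of the crank to turn, about 148 mm above the bench. x points outward along the level steel arm (16 mm wide, top 22 mm below this point), z up. The upright turning axis is 120 mm back along -x, where the arm sits on a ribbed black drum 55 mm across, over a grey portal clamp 84 mm high, bolted down.
- spindle (a joint): Turn of that clamp's screw (rad), growing clockwise seen from above. Starts between 0 and 0.45, turns with the crank against light friction (about 3 N at the grip) to a hard stop at 0.70, where the profile is tight. Stays where it is left; turns back if the crank is pushed back.
- clutch (a joint): Slip of crank on screw (rad), clockwise positive, 0 at start; notches at 0, 0.5 (one click), 1.0 (two). Under 0.1 while the screw turns. With the screw at its stop resistance peaks at about 10 N at the grip; past 0.25 the crank snaps ahead by itself to 0.5: the click. Let go between notches, it springs to the nearer. Pushed on (about 10 N) past 0.75 it clicks again.
- plain_grip (a point): Middle of the upright grip (22 mm across, 45 mm tall) of the other clamp's crank, to be left alone: a shorter arm, 90 mm from its turning axis (back along its own -x), a bare steel spindle 18 mm thick with no drum. About 144 mm above the bench. Its clamp and profile look the same otherwise.

How it is judged:
At the end, for the whole second after the job is handed in: The spindle is tight (joint spindle above 0.6 rad) and the clutch rests one click on (joint clutch between 0.35 and 0.65 rad, at rest) (value of joint spindle above 0.6 rad and value of joint clutch between 0.35 and 0.65 rad and velocity of joint clutch between -0.1 and 0.1 rad/s and velocity of joint spindle below 0.1 rad/s); the robot touches nothing.
It fails at once if the clutch is driven to a second click (slip above 0.78 rad) (value of joint clutch above 0.78 rad).
It fails at once if the other clamp's crank is moved by more than 20 mm at its grip (distance of plain_grip from where it was at the start of the episode above 0.02 m).
It also fails if it takes over 38 s, if anything falls off the work surface, if the arm or the gripper's body presses on something with over 40 N, if the wrist force passes 120 N, or if a joint passes its speed limit or range.

## Robot

A 7-joint arm with a two-finger parallel gripper is mounted at the origin on the work surface. World frame = base frame: x ahead of the robot, y to its left, z up, the work surface at z = 0. Lengths are in m, angles in rad, forces in N, time in s.
With the tool pointing down it reaches from about 0.4 to 0.9 m from the base axis. Payload 5.5 kg.
Tool frame: the origin (TCP) lies midway between the tips of the shut fingers; the grasp point (between the pads) lies 19 mm behind it; y points along the fingers, z is the direction in which the jaws open and shut, and the axes are right-handed (so a half turn about y gives the same grasp; the last joint's range is limited). The gripper opens to 85 mm and grips with 20 to 120 N. Pads are 22 mm wide; open, the fingers measure 114 mm over their backs; the gripper's body (76 mm by 85 mm) begins 54 mm behind the grasp point. The pads swing forward as they close: fully open they stand 13 mm farther back than shut.
Start: joints at [0.263, 0.501, -0.427, 1.55, 0.221, 1.138, -0.21], TCP at [0.65, 0, 0.231] pointing down, gripper open.
Joint ranges: [-2.88, 2.88], [-0.31, 2.03], [-1.54, 1.56], [0.2, 2.42], [-1.41, 4.55], [0.19, 2.02], [-2.57, 2.57]. Speed limits (rad/s): [2.57, 2.57, 3.14, 3.14, 3.14, 3.14, 3.14].

## Interface

Orientations are given as [roll, pitch, yaw] about the fixed x, y, z axes, in that order (R = Rz(yaw) Ry(pitch) Rx(roll)).
In Python, from bench import get_obs, camera, job_done, spot_in gives the robot as it stands.
- The arm moves only by the tool servo_tool, never from a script. Its argument "targets" is a list of rows, each a list of 3 entries, a list of its own where there are three numbers: the shift along the tool's x, y, z in m, then the turn, a rotation vector about the tool's x, y, z in rad, then the gripper command: -1 is fully open, 1 is shut, values between are in proportion. In form: [[[dx, dy, dz], [ax, ay, az], jaw], ...]. A call has 1 to 8 rows; each row is the pose to reach, as a shift and turn from the pose commanded when the call began, along the tool's axes at that moment; what a row does not reach only later rows make up. A row lasts 1/12 s, in which the tool goes at most 41.7 mm and 7.16 degrees, less where a joint would pass 70% of its speed; a pose out of reach is approached as far as the arm can. A call with a gripper value outside its range is refused whole. The fingers move at their own pace and stop on an object; "squeeze" is the grip in N (left out, the last holds). Time passes only in rows, so rows that repeat a pose let the fingers close. It gives the time, the measured TCP pose, the force and the opening at its end, in the units of the state.
- get_obs(): the state, without advancing time (a new reading comes with each control period).
- camera(name): name is "scene" or "side" or "wrist"; returns a dict with "frame" (384x512x3 uint8, red, green, blue), "fx", "fy", "cx", "cy" (pixels), "camera_from_world" (4x4, takes a point from world to camera coordinates). Camera axes: x right, y down, z forward; pixel columns grow to the right and rows downward; lengths in m; the calibration is good to about 2 mm. A picture is of the moment at which its call begins. There is no depth.
- job_done(): hands the job in, once; it reports no verdict.
Trained networks look in a picture, given as the dict that the camera call returned (one of the last four; its "shot" number tells which), for a name from the list of things; names that differ only in an ending like _2 or _b are one class to them, and where a whole thing is asked for, a point or a joint stands for the part that bears it (a point fixed in the world has none). Each returns a list of dicts, best first, with "score" (0 to 1); they miss things now and then, are a little off and sometimes report something else, mostly with a low value. They report only what shows in the picture. A call takes as long as a camera call.
- spot_in(picture, query): "xy" ([column, row] in pixels, amid what is visible of it).
The state is a dict: "clock": time; "qpos": joint angles; "qvel": joint speeds; "joint_efforts": joint torques, N m; "tool_pos": TCP position; "eef_rot": TCP orientation; "force": force on the tool from outside, world axes, zero at the start; "ft_torque": the same for the moment, N m; "finger_gap": finger opening in m.
Only numpy, scipy, OpenCV 4.12 (cv2) and the standard library are available. Lean on these libraries where they do the work, as an engineer would, in place of code of your own. Each camera call takes 0.05 s, during which the arm holds its last target. There are 200 camera calls.

## Working session

There is one attempt and no reset: what is moved stays moved. The work goes in short steps, Python scripts to look and compute and a tool call to move; the robot and the scene stay as the last step left them, time stands still between calls to the robot, and variables do not carry over. Pictures are saved under pics/ and viewed, about 8 in all and at most 12, crops included, and the job is handed in when it is done.

Besides the shell and the picture viewer there is one more tool, called by a JSON object that holds its "fn" and its "kwargs", one argument or row to a line. servo_tool: Moves the arm, as the interface text tells. Its arguments: {"type":"object","properties":{"targets":{"type":"array"},"squeeze":{"type":"number"}},"required":["targets"]}

```bash
mkdir -p pics; cat > h.py <<'E'
from bench import get_obs, camera, job_done, spot_in
import numpy as np, cv2
def tri(obs):
    # obs: list of (pic, uv)
    A=[];
    for p,uv in obs:
        P=np.array([[p['fx'],0,p['cx']],[0,p['fy'],p['cy']],[0,0,1]])@np.array(p['camera_from_world'])[:3]
        A+= [uv[0]*P[2]-P[0], uv[1]*P[2]-P[1]]
    v=np.linalg.svd(np.array(A))[2][-1]; return v[:3]/v[3]
def atz(p,uv,z):
    T=np.linalg.inv(np.array(p['camera_from_world'])); d=T[:3,:3]@np.array([(uv[0]-p['cx'])/p['fx'],(uv[1]-p['cy'])/p['fy'],1]); o=T[:3,3]
    return o+d*(z-o[2])/d[2]
def proj(p,X):
    c=np.array(p['camera_from_world'])@np.r_[X,1]; return [p['fx']*c[0]/c[2]+p['cx'],p['fy']*c[1]/c[2]+p['cy']]
def save(p,n): cv2.imwrite('pics/'+n,p['frame'][:,:,::-1])
E
python3 - <<'E'
from h import *
np.set_printoptions(precision=4,suppress=True)
o=get_obs(); print(o)
P={n:camera(n) for n in('scene','side','wrist')}
for n,p in P.items():
    for q in('crank_grip','plain_grip','spindle','clutch'):
        try:
            for r in spot_in(p,q)[:3]: print(n,q,r, atz(p,r['xy'],.148))
        except Exception as e: print(n,q,e)
cv2.imwrite('pics/a.png',np.vstack([P['scene']['frame'],P['side']['frame']])[:,:,::-1][:, :])
im=np.hstack([P['scene']['frame'],P['side']['frame']])[:,:,::-1]
cv2.imwrite('pics/a.png',cv2.resize(np.vstack([P['scene']['frame'],P['side']['frame']])[:,:,::-1],(400,600)))
save(P['scene'],'s.png');save(P['side'],'d.png')
E
```

```text
{'clock': 0.0, 'qpos': array([ 0.2632,  0.5019, -0.4268,  1.5514,  0.2208,  1.1383, -0.2103]), 'qvel': array([ 0.0008,  0.0019, -0.0016,  0.0003, -0.0011, -0.0011,  0.0023]), 'joint_efforts': array([  0.0002, -56.9524,  -5.8165, -28.0939,   0.0107,   0.0121,
         0.    ]), 'tool_pos': array([ 0.6493, -0.0001,  0.2302]), 'eef_rot': array([-1.5727,  0.    , -1.5708]), 'force': array([-0.1967, -0.2935,  0.2358]), 'ft_torque': array([-0.0276, -0.0164, -0.0123]), 'finger_gap': 0.08520775875058412}
scene crank_grip {'xy': [145.3, 177.6], 'score': 0.75} [ 0.5814 -0.1703  0.148 ]
scene crank_grip {'xy': [331.6, 230.2], 'score': 0.35} [0.5728 0.2087 0.148 ]
scene plain_grip {'xy': [336.4, 231.3], 'score': 0.55} [0.572  0.2175 0.148 ]
scene spindle {'xy': [147.2, 176.3], 'score': 0.57} [ 0.5769 -0.1686  0.148 ]
scene spindle {'xy': [148.6, 178.6], 'score': 0.43} [ 0.5814 -0.1628  0.148 ]
scene clutch {'xy': [144.2, 175.1], 'score': 0.96} [ 0.5762 -0.1758  0.148 ]
side crank_grip {'xy': [287.8, 142.5], 'score': 0.86} [ 0.522  -0.1326  0.148 ]
side plain_grip {'xy': [168.4, 245.0], 'score': 0.77} [0.5344 0.2306 0.148 ]
side spindle {'xy': [285.3, 140.9], 'score': 0.75} [ 0.5296 -0.1341  0.148 ]
side clutch {'xy': [288.5, 141.0], 'score': 0.63} [ 0.5236 -0.1381  0.148 ]
wrist crank_grip {'xy': [170.6, 305.3], 'score': 0.92} [ 0.5786 -0.0993  0.148 ]
wrist crank_grip {'xy': [173.6, 305.4], 'score': 0.27} [ 0.5811 -0.0994  0.148 ]
wrist spindle {'xy': [174.1, 307.5], 'score': 0.81} [ 0.5814 -0.1015  0.148 ]
wrist clutch {'xy': [170.2, 304.2], 'score': 0.7} [ 0.5783 -0.0982  0.148 ]
```

View pics/s.png

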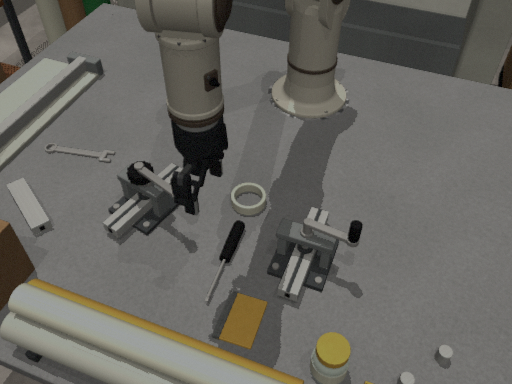

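View pics/d.png

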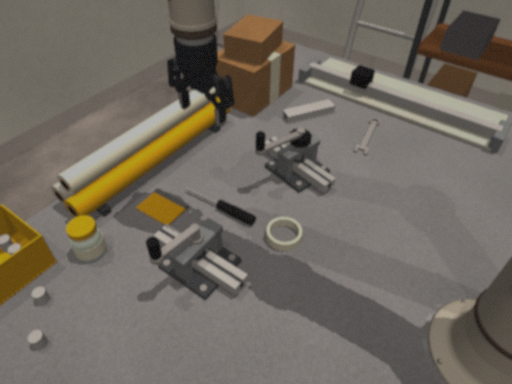

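Scene: the drum sits at about (140,172) with its arm running to a grip near (180,185), partly behind the gripper. The plain crank's grip is at (355,231). Side: the drum is at (301,138) and its grip at (261,140); the plain grip is at (153,247).

```bash
python3 - <<'E'
from h import *
np.set_printoptions(precision=4,suppress=True)
p=camera('wrist'); d=camera('side'); s=camera('scene')
a=cv2.resize(d['frame'][100:200,225:345],(480,400),interpolation=cv2.INTER_CUBIC)
b=cv2.resize(s['frame'][130:250,90:240],(500,400),interpolation=cv2.INTER_CUBIC)[:, :320]
w=cv2.resize(p['frame'],(266,200))
im=np.hstack([a,b]); cv2.imwrite('pics/c.png',im[:,:,::-1]); save(p,'w.png')
for n,q,z in((d,(261,140),.148),(d,(301,138),.11),(s,(141,172),.12),(s,(180,185),.148)): print(atz(n,q,z))
print(tri([(d,(261,140)),(s,(180,185))]),tri([(d,(301,138)),(s,(141,172))]))
E
```

```text
[ 0.5756 -0.1042  0.148 ]
[ 0.5298 -0.2085  0.11  ]
[ 0.5485 -0.2046  0.12  ]
[ 0.574  -0.0972  0.148 ]
[ 0.5739 -0.0984  0.1497] [ 0.5343 -0.2164  0.1026]
```

View pics/w.png

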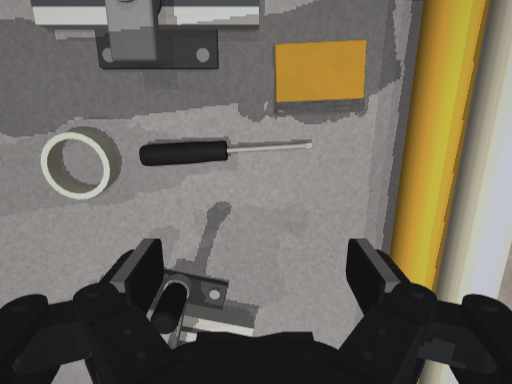

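View pics/c.png

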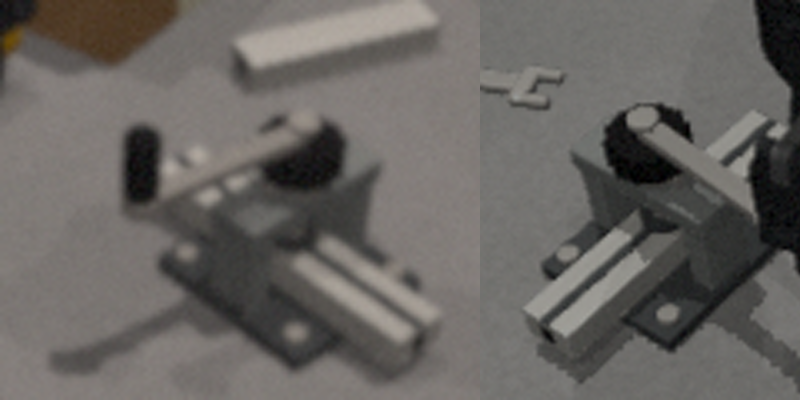

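The wrist view shows the grip at about (170,308), with the arm running down to the right. In the crops, the arm's axis end is at side (301,130.5) and scene (138.6,166).

```bash
python3 - <<'E'
from h import *
np.set_printoptions(precision=4,suppress=True)
p=camera('wrist'); d=camera('side'); s=camera('scene')
g=tri([(d,(260.5,141)),(p,(170,308))]); print('grip',g)
print(atz(d,(260.5,141),.148),atz(p,(170,308),.148))
a=tri([(d,(301,130.5)),(s,(138.6,166))]); print('axis',a,atz(d,(301,130.5),.126),atz(s,(138.6,166),.126))
v=(g-a)[:2]; print(np.linalg.norm(v),np.degrees(np.arctan2(v[1],v[0])))
pg=tri([(d,(153,247)),(s,(355,231))]);print('plain',pg)
from scipy.spatial.transform import Rotation as R
print(R.from_euler('xyz',get_obs()['eef_rot']).as_matrix())
E
```

```text
grip [ 0.5773 -0.105   0.1441]
[ 0.5744 -0.1006  0.148 ] [ 0.5784 -0.1026  0.148 ]
axis [ 0.537  -0.2169  0.1233] [ 0.5355 -0.2151  0.126 ] [ 0.5398 -0.2143  0.126 ]
0.11888452890664794 70.21516631368921
plain [0.5555 0.2481 0.1439]
[[ 0.0001  0.      1.    ]
 [-1.      0.      0.0001]
 [-0.     -1.      0.    ]]
```

{"fn": "servo_tool", "kwargs": {
  "targets": [
    [[0.035,0,-0.024],[0,0.11,0],-0.53],
    [[0.07,0,-0.048],[0,0.22,0],-0.53],
    [[0.102,0,-0.073],[0,0.33,0],-0.53],
    [[0.102,0.03,-0.073],[0,0.33,0],-0.53],
    [[0.102,0.04,-0.073],[0,0.33,0],-0.53],
    [[0.102,0.04,-0.073],[0,0.33,0],-0.53]
  ]
}}

```text
clock: 1.55
tool_pos: [0.5748, -0.1018, 0.1889]
eef_rot: [-1.576, -0.0, -1.901]
force: [-0.1, 0.4, -0.4]
finger_gap: 0.065
```

```bash
python3 - <<'E'
from h import *
np.set_printoptions(precision=4,suppress=True)
o=get_obs(); print(o['tool_pos'],o['eef_rot'],o['force'],o['finger_gap'])
p=camera('wrist'); d=camera('side'); s=camera('scene')
for n,x in(('w',p),('d',d),('s',s)):
    print(n,[(r['xy'],r['score']) for r in spot_in(x,'crank_grip')[:2]], proj(x,[.576,-.102,.148]))
b=cv2.resize(s['frame'][110:240,100:230],(384,384)); c=cv2.resize(d['frame'][90:190,225:325],(400,384))
w=p['frame'][184:,:]; 
top=np.hstack([c,b]); cv2.imwrite('pics/e.png',np.vstack([top,cv2.resize(np.pad(w,((0,0),(0,272),(0,0))),(784,200))])[:,:,::-1])
E
```

```text
[ 0.5748 -0.1018  0.1889] [-1.5758 -0.0003 -1.901 ] [-0.0503  0.4187 -0.3552] 0.06504944019105052
w [([258.3, 276.6], 0.61)] [np.float64(255.8069736206273), np.float64(213.95345474581845)]
d [([285.1, 143.3], 0.59)] [np.float64(260.27346998611637), np.float64(140.42346406966604)]
s [([156.4, 181.1], 0.63)] [np.float64(177.34659433042057), np.float64(185.04159938395114)]
```

View pics/e.png

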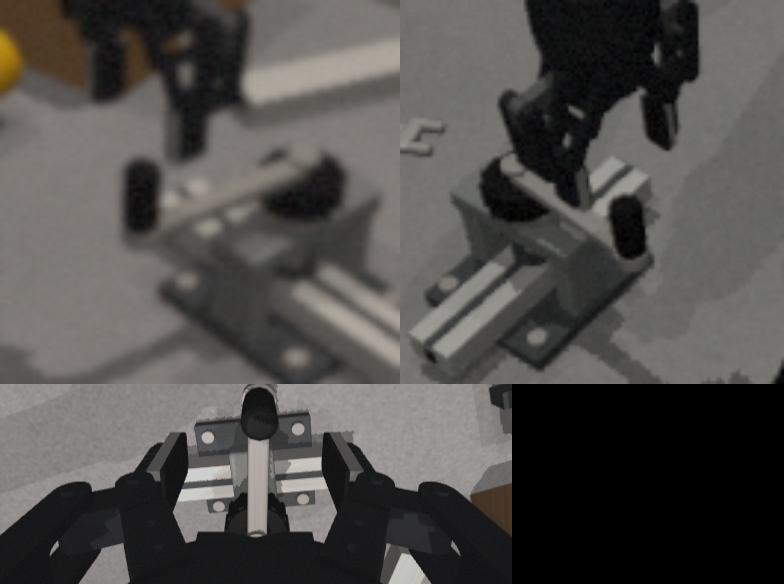

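The grip sits at scene (177,186), against a prediction of (177,185). The crank arm runs straight down the image midline between the jaws in the wrist view. So I descend and bring the rear pad up to the grip.

{"fn": "servo_tool", "kwargs": {
  "targets": [
    [[0,0.03,0],[0,0,0],-0.53],
    [[0,0.06,0],[0,0,0],-0.53],
    [[0,0.06,0],[0,0,0],-0.53],
    [[0,0.06,0.005],[0,0,0],-0.53],
    [[0,0.06,0.01],[0,0,0],-0.53],
    [[0,0.06,0.014],[0,0,0],-0.53],
    [[0,0.06,0.018],[0,0,0],-0.53],
    [[0,0.06,0.018],[0,0,0],-0.53]
  ]
}}

```text
clock: 2.52
tool_pos: [0.5961, -0.1084, 0.1329]
eef_rot: [-1.567, 0.001, -1.901]
force: [-0.6, -0.3, 0.0]
finger_gap: 0.0653
```

{"fn": "servo_tool", "kwargs": {
  "targets": [
    [[0.0006,0,0.003],[0,0.025,0],-0.53],
    [[0.0012,0,0.006],[0,0.05,0],-0.53],
    [[0.0019,0,0.009],[0,0.075,0],-0.53],
    [[0.0027,0,0.0119],[0,0.1,0],-0.53],
    [[0.0036,0,0.0148],[0,0.125,0],-0.53],
    [[0.0046,0,0.0177],[0,0.15,0],-0.53]
  ]
}}

```text
clock: 3.02
tool_pos: [0.6094, -0.1173, 0.1312]
eef_rot: [-1.571, 0.0, -2.053]
force: [-1.8, 2.9, 0.8]
finger_gap: 0.0655
```

```bash
python3 - <<'E'
from h import *
np.set_printoptions(precision=4,suppress=True)
o=get_obs(); print(o['tool_pos'],o['eef_rot'],o['force'],o['finger_gap'])
p=camera('wrist'); d=camera('side'); s=camera('scene')
b=cv2.resize(s['frame'][110:240,100:230],(384,384)); c=cv2.resize(d['frame'][90:190,225:325],(400,384))
w=p['frame'][184:,:]; 
top=np.hstack([c,b]); cv2.imwrite('pics/f.png',np.vstack([top,cv2.resize(np.pad(w,((0,0),(0,272),(0,0))),(784,200))])[:,:,::-1])
E
```

```text
[ 0.6094 -0.1173  0.1312] [-1.5714  0.0004 -2.0528] [-1.7765  2.8668  0.757 ] 0.06549893576964176
```

View pics/f.png

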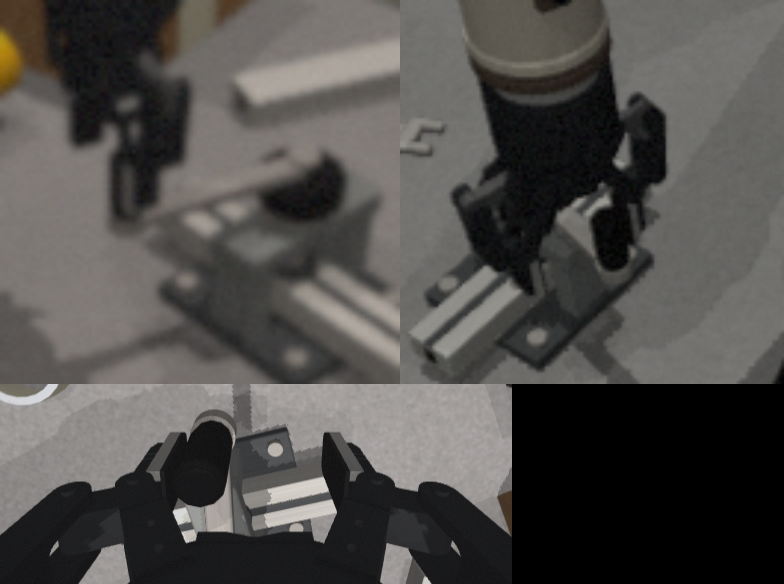

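The rear pad is in contact with the grip, which appears at (207,465) in the wrist strip against the left pad. The tangential force is about 3 N. I continue along the arc.

{"fn": "servo_tool", "kwargs": {
  "targets": [
    [[0.0006,0,0.003],[0,0.025,0],-0.53],
    [[0.0012,0,0.006],[0,0.05,0],-0.53],
    [[0.0019,0,0.009],[0,0.075,0],-0.53],
    [[0.0027,0,0.0119],[0,0.1,0],-0.53],
    [[0.0036,0,0.0148],[0,0.125,0],-0.53],
    [[0.0046,0,0.0177],[0,0.15,0],-0.53]
  ]
}}

```text
clock: 3.67
tool_pos: [0.6234, -0.1305, 0.1314]
eef_rot: [-1.57, 0.0, -2.203]
force: [-2.3, 0.8, 0.3]
finger_gap: 0.0655
```

{"fn": "servo_tool", "kwargs": {
  "targets": [
    [[0.0006,0,0.003],[0,0.025,0],-0.53],
    [[0.0012,0,0.006],[0,0.05,0],-0.53],
    [[0.0019,0,0.009],[0,0.075,0],-0.53],
    [[0.0027,0,0.0119],[0,0.1,0],-0.53],
    [[0.0036,0,0.0148],[0,0.125,0],-0.53],
    [[0.0046,0,0.0177],[0,0.15,0],-0.53]
  ]
}}

```text
clock: 4.17
tool_pos: [0.6349, -0.1443, 0.1314]
eef_rot: [-1.571, 0.001, -2.353]
force: [-0.8, 3.0, 0.7]
finger_gap: 0.0653
```

{"fn": "servo_tool", "kwargs": {
  "targets": [
    [[0.0006,0,0.003],[0,0.025,0],-0.53],
    [[0.0012,0,0.006],[0,0.05,0],-0.53],
    [[0.0019,0,0.009],[0,0.075,0],-0.53],
    [[0.0027,0,0.0119],[0,0.1,0],-0.53]
  ]
}}

```text
clock: 4.5
tool_pos: [0.64, -0.1526, 0.1308]
eef_rot: [-1.575, -0.001, -2.452]
force: [-5.0, 7.9, 1.9]
finger_gap: 0.0653
```

The force is up to about 9 N, so the screw is at its stop. Now small steps.

{"fn": "servo_tool", "kwargs": {
  "targets": [
    [[0.0006,0,0.003],[0,0.025,0],-0.53],
    [[0.0012,0,0.006],[0,0.05,0],-0.53]
  ]
}}

```text
clock: 4.67
tool_pos: [0.6423, -0.1569, 0.1305]
eef_rot: [-1.577, -0.001, -2.501]
force: [-5.7, 8.8, 1.2]
finger_gap: 0.0653
```

{"fn": "servo_tool", "kwargs": {
  "targets": [
    [[0.0006,0,0.003],[0,0.025,0],-0.53],
    [[0.0012,0,0.006],[0,0.05,0],-0.53]
  ]
}}

```text
clock: 4.83
tool_pos: [0.6451, -0.1623, 0.1305]
eef_rot: [-1.576, -0.001, -2.551]
force: [-4.5, 7.1, 1.7]
finger_gap: 0.0653
```

{"fn": "servo_tool", "kwargs": {
  "targets": [
    [[0.0006,0,0.003],[0,0.025,0],-0.53],
    [[0.0012,0,0.006],[0,0.05,0],-0.53]
  ]
}}

```text
clock: 5.0
tool_pos: [0.6491, -0.1701, 0.1312]
eef_rot: [-1.572, 0.0, -2.602]
force: [1.2, 2.2, 0.3]
finger_gap: 0.0655
```

The force has dropped, which suggests the click. I'll look before doing anything else.

{"fn": "servo_tool", "kwargs": {
  "targets": [
    [[0,0,0],[0,0,0],-0.53],
    [[0,0,0],[0,0,0],-0.53]
  ]
}}

```text
clock: 5.17
tool_pos: [0.6494, -0.1731, 0.1317]
eef_rot: [-1.568, 0.0, -2.602]
force: [-0.3, -0.6, -0.0]
finger_gap: 0.0652
```

```bash
python3 - <<'E'
from h import *
np.set_printoptions(precision=4,suppress=True)
o=get_obs(); print(o['tool_pos'],o['eef_rot'],o['force'],o['finger_gap'])
p=camera('wrist'); d=camera('side'); s=camera('scene')
b=cv2.resize(s['frame'][110:240,100:230],(384,384)); c=cv2.resize(d['frame'][90:190,225:325],(400,384))
w=p['frame'][184:,:]; 
top=np.hstack([c,b]); cv2.imwrite('pics/g.png',np.vstack([top,cv2.resize(np.pad(w,((0,0),(0,272),(0,0))),(784,200))])[:,:,::-1])
E
```

```text
[ 0.6494 -0.1731  0.1317] [-1.5683  0.0002 -2.6021] [-0.2975 -0.6445 -0.0007] 0.06516342932708863
```

View pics/g.png

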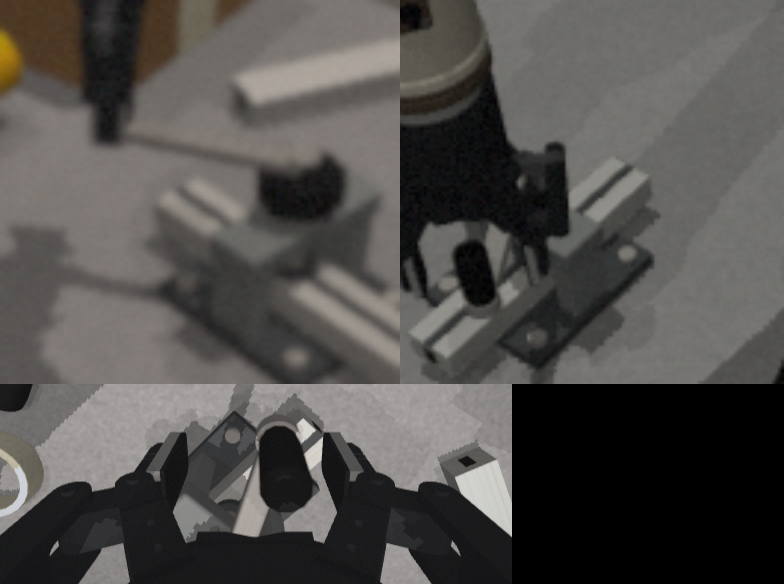

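The grip has snapped ahead and stands free between the pads: wrist strip (287,468), scene crop (475,272), contact force about 0. I lift straight up, then move clear.

{"fn": "servo_tool", "kwargs": {
  "targets": [
    [[0,-0.02,0],[0,0,0],-0.53],
    [[0,-0.05,0],[0,0,0],-0.53],
    [[0,-0.08,0],[0,0,0],-0.53],
    [[0,-0.11,0],[0,0,0],-0.53],
    [[-0.03,-0.13,0],[0,0,0],-0.53],
    [[-0.06,-0.13,0],[0,0,0],-0.53],
    [[-0.09,-0.13,0],[0,0,0],-0.53],
    [[-0.09,-0.13,0],[0,0,0],-0.53]
  ]
}}

```text
clock: 5.98
tool_pos: [0.7301, -0.1186, 0.2612]
eef_rot: [-1.572, 0.005, -2.595]
force: [-0.8, 2.6, -0.7]
finger_gap: 0.0651
```

```bash
python3 - <<'E'
from h import *
np.set_printoptions(precision=4,suppress=True)
o=get_obs(); print(o['tool_pos'],o['force'])
d=camera('side'); s=camera('scene')
for n,x in(('d',d),('s',s)): print(n,[(r['xy'],r['score']) for r in spot_in(x,'plain_grip')[:1]])
for th in(0.0,.1,.2,.3,.4):
    X=[.537+.12*np.cos(th),-.2155+.12*np.sin(th),.148]; print(th,proj(d,X),proj(s,X))
b=cv2.resize(s['frame'][110:240,100:230],(384,384)); c=cv2.resize(d['frame'][90:190,225:325],(384,384))
cv2.imwrite('pics/i.png',np.hstack([c,b])[:,:,::-1])
E
```

```text
[ 0.7301 -0.1186  0.2612] [-0.8314  2.5811 -0.6713]
d []
s [([338.1, 233.4], 0.62)]
0.0 [np.float64(260.20900178989865), np.float64(105.86140551912385)] [np.float64(104.268060887959), np.float64(197.78945162703627)]
0.1 [np.float64(257.6047793236095), np.float64(108.1057280565768)] [np.float64(109.85086083678596), np.float64(199.31024385602743)]
0.2 [np.float64(255.38341763733865), np.float64(110.52448741988812)] [np.float64(115.753525036904), np.float64(200.38240106325765)]
0.3 [np.float64(253.57371897606723), np.float64(113.10003719007518)] [np.float64(121.90357272984298), np.float64(200.9900073177617)]
0.4 [np.float64(252.2023929648471), np.float64(115.81250169727743)] [np.float64(128.2242044583369), np.float64(201.12408318521668)]
```

View pics/i.png

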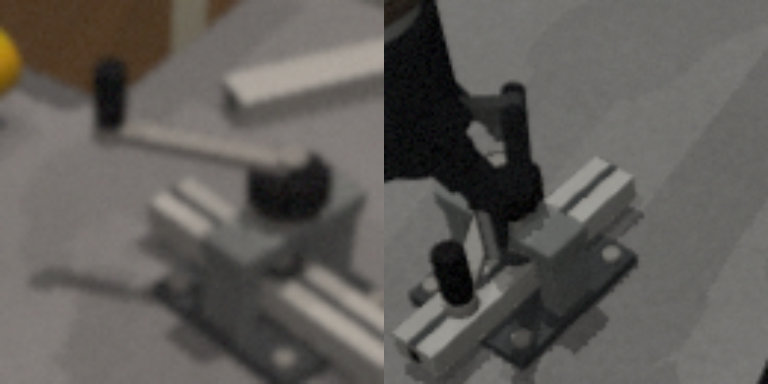

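The grip stands at an angle of about 0.30 rad in both views. The screw stop was felt at about 0.8 rad, so the slip is about 0.5: one click. I'll let the arm settle and hand in.

{"fn": "servo_tool", "kwargs": {
  "targets": [
    [[0,0,0],[0,0,0],-0.53],
    [[0,0,0],[0,0,0],-0.53],
    [[0,0,0],[0,0,0],-0.53],
    [[0,0,0],[0,0,0],-0.53]
  ]
}}

```text
clock: 6.52
tool_pos: [0.7257, -0.1256, 0.2616]
eef_rot: [-1.57, 0.0, -2.602]
force: [-0.5, 0.3, 0.2]
finger_gap: 0.0653
```

```bash
python3 -c "
from h import *
print(get_obs()['force'],get_obs()['tool_pos']); job_done()"
```

```text
[-0.47101999  0.3114097   0.15786982] [ 0.72571702 -0.12555364  0.26161533]
the job is handed in; nothing more can be done
```

I tightened the drum clamp to its first click and handed the job in at about 6.5 s. No verdict came back.

- **Turning:** I pushed the grip clockwise with one open jaw, keeping to the arc of the crank. The force ran at about 3 N while the screw turned, then rose to about 10 N at the stop. It dropped to about zero when the crank snapped ahead, and I stopped and lifted clear.
- **Last checks:** Both outside cameras put the grip about 0.30 to 0.32 rad round its axis. The stop was felt at about 0.8 rad, so the clutch has slipped about 0.5 rad, which is one click. The tool force settled to about 0.5 N with the gripper in free air.
- **Other clamp:** The arm stayed well away from the plain crank. At the end its grip was reported only in the scene view, about 2 px from where it was at the start. The detector missed it in the side view, so that check rests on one camera.

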